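# Check the bell and front lamp on a finished handlebar

## Task

Test the handlebar on the bench stand: with a fingertip, gently press the thumb lever of the brass bell well down and let it spring back, then press down the green button on top of the white lamp and let it come back up. Only touch, do not grasp or lift anything: the white lamp stays seated in its mount, and the black bell, the red lamp and the loose things on the bench are left alone. Finish with the hand withdrawn.

Things in the scene. Friction and masses are not known exactly. Their poses are not given: they have to be found in the camera images.
- bar: a bare aluminium handlebar, 620 mm long, 22 mm thick, fixed on a stand with a blue base and two dark posts; rubber grips and brake levers at its ends. Origin on the bench under its middle; y along the bar, z up, x away from the rider's side. Its axis is 130 mm above the bench. Two bells and two lamps sit on it about 50 and 150 mm either side of the middle, in any order, each turned up to 0.12 rad from the bar
- bell_brass: the brass bell: a dome 56 mm across clamped on the bar, the dome's top 55 mm above the bar axis. Origin on the bar's axis; z up; the dome's centre is 16 mm along +x, the thumb lever sticks out along -x (rider's side) below the dome, with its round pad 44 mm from the origin
- bell_brass_pad (a point): centre of the upper face of the white round pad (22 mm across) at the free end of the brass bell's thumb lever, 27 mm above the bar's axis, 32 mm clear of the dome's rim. Press it straight down. It moves with the lever, and sinks about 14 mm at full travel
- bell_brass_lever (a joint): angle of the brass bell's lever: 0 at rest, 0.45 rad fully down (hard stop); the pad is 36 mm from the hinge. Spring return: about 1.1 N at the pad to start, 3.6 N fully down
- bell_black: a bell of the same make with a black dome, lever pad likewise 44 mm along its -x; leave it alone. Origin and axes as for the brass bell
- bell_black_lever (a joint): angle of the black bell's lever, 0 at rest
- lamp_white: the white front lamp: a box 70 (x) x 34 (y) x 32 (z) mm, 0.11 kg, with a round glass lens on its +x end, standing loose in a tray-shaped black mount on the bar (tray walls 8.5 mm high around it, 1.5 mm play). Origin at the centre of its underside, 16.5 mm above the bar's axis; z up
- lamp_white_top (a point): centre of the upper face of the green round button (24 mm across) in the middle of the white lamp's top; at rest it stands 8.5 mm proud of the lamp's top, 40.5 mm above the lamp's underside. It moves with the button
- lamp_white_button (a joint): travel of the white lamp's button: 0 at rest, 0.006 m fully down; spring return, about 1.5 N to start, 5 N fully down
- lamp_red: the red rear lamp, same size, also standing loose in a black mount on the bar, with a black button; leave it alone. Origin at the centre of its underside
- lamp_red_button (a joint): travel of the red lamp's button, 0 at rest
- socket: a loose steel socket standing on the bench on the rider's side of the stand, 24 mm across, 40 mm tall; origin at its underside. Leave it alone
- grease_jar: a loose jar with a green cap beyond the stand, 64 mm across, 60 mm tall; origin at its underside. Leave it alone
- driver: a loose screwdriver lying at the left of the bench, about 200 mm long. Leave it alone
- mug: a blue mug beyond the stand, 80 mm across, 90 mm tall; origin at its underside. Leave it alone
- chain_ring: a loose dark steel ring lying flat at the right of the bench, 110 mm across, 6 mm thick. Leave it alone
Mind the look-alikes: they are no part of the job. Of the things that look like the lamp_white, the smallest one is meant.

How it is judged:
By the outcome, as a careful person would: the job done as asked, in the order asked, and still so for the second after the job is handed in, with the robot touching nothing.
It also fails if it takes over 43 s, if anything falls off the work surface, if the arm or the gripper's body presses on something with over 40 N, if the wrist force passes 120 N, or if a joint passes its speed limit or range.

## Robot

A 7-joint arm with a two-finger parallel gripper is mounted at the origin on the work surface. World frame = base frame: x ahead of the robot, y to its left, z up, the work surface at z = 0. Lengths are in m, angles in rad, forces in N, time in s.
With the tool pointing down it reaches from about 0.4 to 0.85 m from the base axis. Payload 10.4 kg.
Tool frame: the origin (TCP) lies where the fingers leave the gripper's body, on its centre line; the fingertips stand 73 mm ahead of it and the grasp point (between the pads) lies 54 mm ahead of it; z points along the fingers, y is the line along which they close (so a half turn about z gives the same grasp; the last joint's range is limited). The gripper opens to 85 mm and grips with 20 to 120 N. Pads are 22 mm wide; open, the fingers measure 114 mm over their backs; the gripper's body (76 mm by 85 mm) begins 54 mm behind the grasp point. The pads swing forward as they close: fully open they stand 13 mm farther back than shut.
Start: joints at [1.232, 0.332, -0.065, 1.46, 0.022, 1.35, -0.088], TCP at [0.194, -0.594, 0.304] pointing down, gripper open.
Joint ranges: [-2.6, 2.6], [-0.5, 2.12], [-1.47, 1.34], [0.16, 2.42], [-1.27, 4.41], [0.06, 2.06], [-2.6, 2.6]. Speed limits (rad/s): [2.22, 2.22, 2.79, 2.79, 3.14, 3.14, 3.14].

## Interface

Orientations are given as a unit quaternion [x, y, z, w].
In Python, from workcell import manip, camera gives the robot as it stands. The module is installed in compiled form; this text tells all that it offers.
- The arm moves only by the shell command python3 -m creep 'ROWS' [OPENING] [FORCE]. ROWS is JSON, a list of rows, each a list of 2 entries, a list of its own where there are three numbers: the shift along the tool's x, y, z in mm, then the turn about the tool's z in rad. In form: [[[tx, ty, tz], twist], ...]. A call has 1 to 5 rows; each row is the pose to reach, as a shift and turn from the pose commanded when the call began, along the tool's axes at that moment; what a row does not reach only later rows make up. A row lasts 1/12 s, in which the tool goes at most 41.7 mm and 7.16 degrees, less where a joint would pass 70% of its speed; a pose out of reach is approached as far as the arm can. A call with a gripper value outside its range is refused whole. OPENING is the opening, from 0 (shut) to 1 (fully open), set as the call begins (- or left out, the last holds). The fingers move at their own pace and stop on an object; FORCE is the grip in N (left out, the last holds). Time passes only in rows, so rows that repeat a pose let the fingers close. It gives the time, the measured TCP pose, the force, the opening and the grip force at its end, in the units of the state.
- manip.get_obs(): the state, without advancing time (a new reading comes with each control period).
- camera(name): name is "scene" or "top" or "wrist"; returns a dict with "pixels" (400x640x3 uint8, red, green, blue), "z_map" (400x640 float32, m along the optical axis (not along the pixel's ray), 0 where there is no reading), "fx", "fy", "cx", "cy" (pixels), "extrinsics" (4x4, takes a point from world to camera coordinates). Camera axes: x right, y down, z forward; pixel columns grow to the right and rows downward; lengths in m; the calibration is good to about 2 mm. The wrist camera is an equidistant fisheye: a pixel r from the principal point sees the ray r / f radians off the axis. A picture is of the moment at which its call begins.
- manip.hand_in(): hands the job in; it is judged then, once.
The state is a dict: "clock": time; "joint_pos": joint angles; "joint_velocities": joint speeds; "tau": joint torques, N m; "position": TCP position; "ee_rot": TCP orientation; "ft_force": force on the tool from outside, world axes, zero at the start; "torque": the same for the moment, N m; "grip_width": opening from 0.0 (shut) to 1.0 (fully open); "grasp_force": force on a finger pad.
Only numpy, scipy, OpenCV 4.12 (cv2) and the standard library are available. Lean on these libraries where they do the work, as an engineer would, in place of code of your own. Each camera call takes 0.05 s, during which the arm holds its last target. There are 200 camera calls.

## Working session

There is one attempt and no reset: what is moved stays moved. The work goes in short steps, Python scripts to look and compute and a shell command to move; the robot and the scene stay as the last step left them, time stands still between calls to the robot, and variables do not carry over. Pictures are saved under pics/ and viewed, at most 10 in all, crops included, and the job is handed in when it is done.

```bash
mkdir -p pics
cat > h.py <<'E'
from workcell import manip, camera
import numpy as np, cv2
def shot(n,f):
    c=camera(n); np.savez(''+f+'.npz',**c); cv2.imwrite('pics/'+f+'.png',c['pixels'][:,:,::-1]); return c
def load(f): return dict(np.load(''+f+'.npz'))
def pt(c,u,v):
    z=float(c['z_map'][int(v),int(u)]); p=np.array([(u-c['cx'])/c['fx']*z,(v-c['cy'])/c['fy']*z,z,1])
    return (np.linalg.inv(c['extrinsics'])@p)[:3].round(4)
E
python3 - <<'E'
from h import *
shot('scene','s1'); shot('top','t1'); print(manip.get_obs())
E
```

```text
{'clock': 0.1, 'joint_pos': array([ 1.23240978,  0.33280007, -0.06470243,  1.46083141,  0.0215855 ,
        1.34992712, -0.08848337]), 'joint_velocities': array([-0.00071208, -0.00156653, -0.00223091, -0.00192724,  0.00119547,
       -0.00106373,  0.00081026]), 'tau': array([ 1.63133893e-03, -6.26747274e+01,  4.96380636e-02, -3.92429388e+01,
        1.64906314e-02,  6.90678076e-03, -4.90057948e-05]), 'position': array([ 0.19403335, -0.59386327,  0.3032132 ]), 'ee_rot': array([ 9.87557827e-01,  1.57254995e-01, -1.21111616e-04, -6.23964641e-04]), 'ft_force': array([0.76065778, 0.62497097, 0.9803082 ]), 'torque': array([-0.03718979,  0.00604743,  0.00411812]), 'grasp_force': 0.0, 'grip_width': 0.997810271271317}
```

View pics/s1.png

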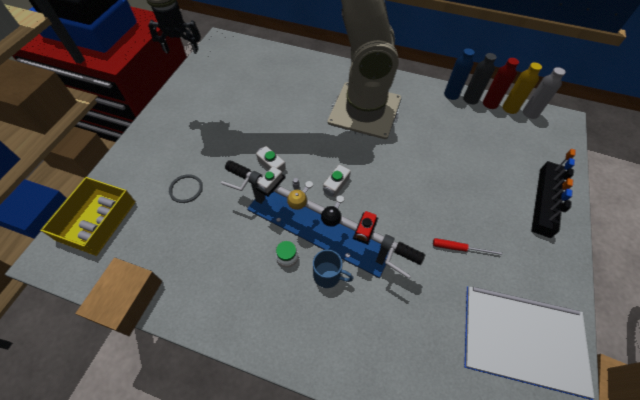

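View pics/t1.png

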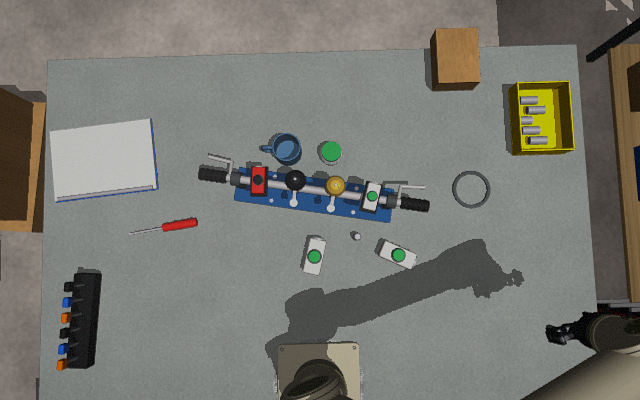

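The top view shows three white lamps with green buttons: one in the bar mount at (372,196) and two on the bench at (314,256) and (398,255). There are two bells, brass at (335,186) with its pad at (331,208) and black at (296,180) with its pad at (293,203). The red lamp is at (258,180).

Run:
```python
from h import *
c=load('t1'); im=cv2.imread('pics/t1.png')
cv2.imwrite('pics/c1.png',cv2.resize(im[150:280,280:440],None,fx=4.5,fy=4.5,interpolation=cv2.INTER_CUBIC))
for n,(u,v) in dict(lampW=(372,196),l2=(314,256),l3=(398,255),bpad=(331,208),kpad=(293,203),brass=(335,186),black=(296,180),red=(258,180),sock=(356,236)).items(): print(n,pt(c,u,v))
print(c['fx'],np.linalg.inv(c['extrinsics']).round(3))
hsv=cv2.cvtColor(im,cv2.COLOR_BGR2HSV)
g=cv2.inRange(hsv,(45,90,60),(85,255,255))
n,l,st,ce=cv2.connectedComponentsWithStats(g)
for s,q in zip(st[1:],ce[1:]):
    if s[4]>20: print(s,q.round(1),pt(c,*q.round()))
```

```text
lampW [ 0.5146 -0.1515  0.1852]
l2 [0.3638 0.0025 0.0587]
l3 [ 0.3603 -0.2319  0.0523]
bpad [ 0.489  -0.0465  0.1559]
kpad [0.5048 0.0526 0.1567]
brass [ 0.5436 -0.0579  0.1803]
black [0.5621 0.0423 0.18  ]
red [0.5642 0.14   0.1846]
sock [ 0.4167 -0.118   0.0329]
504.3441639873337 [[-0.026 -0.995  0.096  0.388]
 [-1.     0.027  0.01  -0.015]
 [-0.013 -0.096 -0.995  1.471]
 [ 0.     0.     0.     1.   ]]
[322 142  19  19 302] [331.  150.8] [ 0.6584 -0.0536  0.0593]
[367 191  10  10  72] [371.8 195.5] [ 0.5146 -0.1515  0.1852]
[393 249  12  12 119] [398.4 254.6] [ 0.3603 -0.2319  0.0523]
[308 250  12  13 119] [313.9 256.1] [0.3638 0.0025 0.0587]
```

View pics/c1.png

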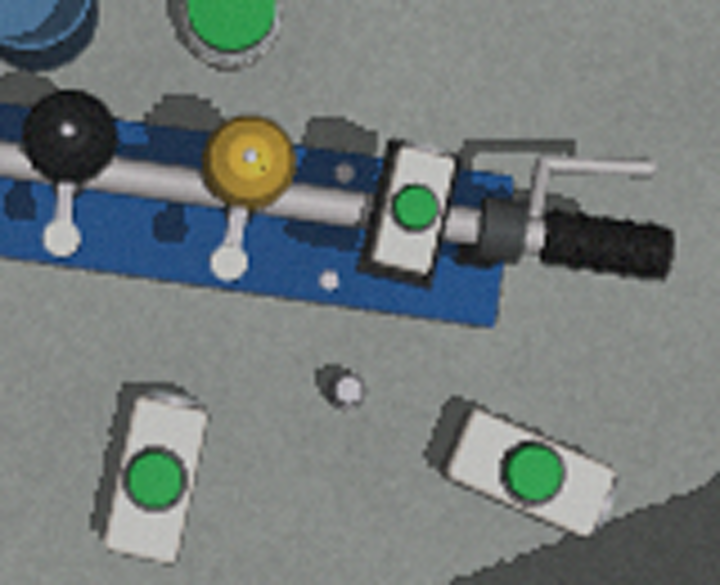

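Candidates for lamp_white are the bar lamp (372,196), whose button is 10 px across, and the bench lamps (314,256) and (398,255), with 12 px buttons despite being farther from the camera. The bar lamp is therefore the smallest, and it sits in its mount at z 0.185 as expected. The brass pad is at (331,208), with z 0.156 against 0.157 expected. I'll shut the gripper and approach.

```bash
cat > go.py <<'E'
from h import *
import sys
from scipy.spatial.transform import Rotation as R
o=manip.get_obs(); t=np.array([float(a) for a in sys.argv[1:4]])
r=R.from_quat(o['ee_rot']); d=r.inv().apply(t-o['position'])*1000
x=r.as_matrix()[:,0]; tw=-(np.radians(-10.5)-np.arctan2(x[1],x[0]))
print('shift mm',d.round(1),'twist',round(tw,3),'pos',o['position'].round(4),'F',o['ft_force'].round(2),'clk',o['clock'],'tilt',r.as_matrix()[:,2].round(3),'q',o['joint_pos'].round(2))
E
python3 -m creep '[[[30,-28,0],0.1],[[60,-56,0],0.2],[[90,-85,0],0.3],[[120,-114,0],0.4],[[150,-142,0],0.5]]' 0 20
python3 go.py 0.489 -0.0465 0.28
```

```text
clock: 0.52
position: [0.293, -0.4105, 0.3036]
ee_rot: [0.996, -0.095, -0.0, -0.0]
ft_force: [0.4, 0.2, 0.9]
grip_width: 0.298
grasp_force: 0.0
shift mm [ 124.  -394.4   23.6] twist -0.006 pos [ 0.293  -0.4105  0.3036] F [0.44 0.16 0.92] clk 0.5167 tilt [-0.  0. -1.] q [ 1.    0.07 -0.15  1.77  0.01  1.3  -0.91]
```

```bash
python3 -m creep '[[[12,-39,0],0],[[24,-78,0],0],[[36,-117,0],0],[[48,-155,0],0],[[60,-193,0],0]]'
python3 -m creep '[[[12,-39,0],0],[[24,-78,0],0],[[36,-117,0],0],[[48,-155,0],0],[[60,-193,0],0]]'
python3 go.py 0.489 -0.0465 0.25
```

```text
clock: 0.93
position: [0.3872, -0.2318, 0.3038]
ee_rot: [0.996, -0.092, -0.0, 0.0]
ft_force: [1.6, -1.0, 0.4]
grip_width: -0.001
grasp_force: 0.0
clock: 1.35
position: [0.4816, -0.0531, 0.3039]
ee_rot: [0.996, -0.092, 0.0, 0.0]
ft_force: [-0.1, -1.4, -0.0]
grip_width: -0.0
grasp_force: 0.0
shift mm [ 6.  -7.9 53.9] twist -0.001 pos [ 0.4816 -0.0531  0.3039] F [-0.06 -1.43 -0.01] clk 1.35 tilt [ 0. -0. -1.] q [ 0.58  0.06 -0.58  1.79  0.03  1.3  -1.76]
```

```bash
python3 -m creep '[[[6,-8,15],0],[[6,-8,30],0],[[6,-8,50],0],[[6,-8,50],0],[[6,-8,50],0]]'
python3 go.py 0.489 -0.0465 0.23
python3 - <<'E'
from h import *
c=shot('wrist','w1'); s=shot('scene','s2'); t=shot('top','t2')
a=cv2.resize(s['pixels'][150:250,250:400,::-1],(800,533),interpolation=cv2.INTER_CUBIC); cv2.imwrite('pics/s2c.png',a)
E
```

```text
clock: 1.77
position: [0.4881, -0.0483, 0.2534]
ee_rot: [0.996, -0.092, -0.001, -0.0]
ft_force: [0.1, -1.1, 1.5]
grip_width: 0.003
grasp_force: 0.0
shift mm [ 0.6 -2.  23.4] twist -0.001 pos [ 0.4881 -0.0483  0.2534] F [ 0.06 -1.15  1.48] clk 1.7667 tilt [-0.002  0.    -1.   ] q [ 0.56  0.12 -0.59  1.85  0.07  1.2  -1.8 ]
```

View pics/w1.png

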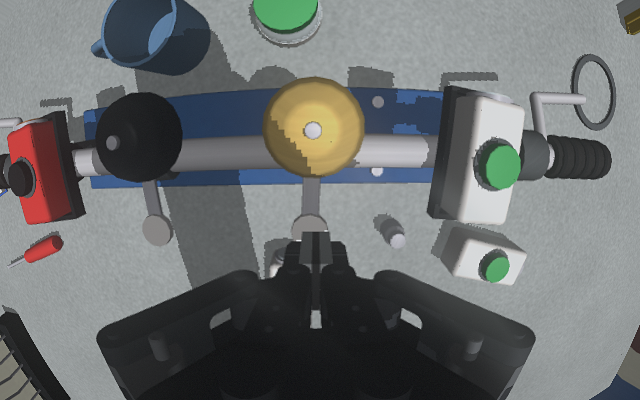

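View pics/s2c.png

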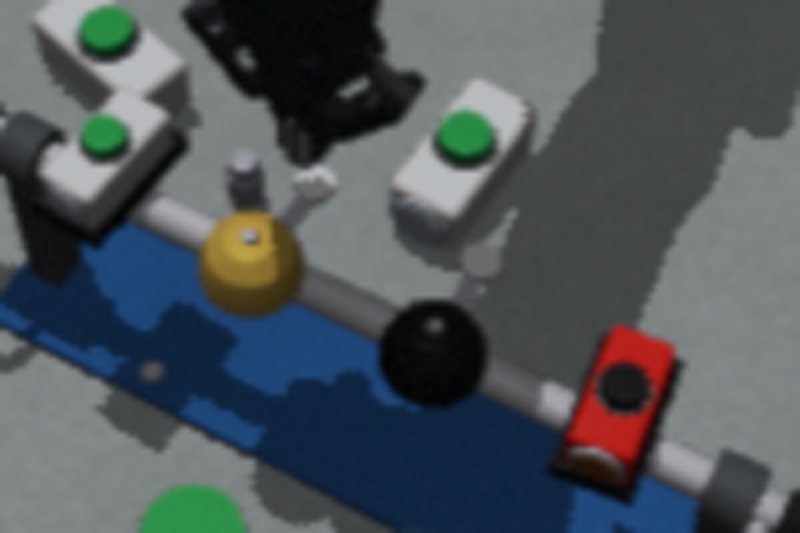

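The wrist view shows the brass pad at (309,226), partly behind the fingertips at (316,240), with the dome ahead at (313,127). The scene crop shows the fingertip at (300,155), just above and to the left of the brass pad at (314,182). I'll localise the pad in the wrist depth map.

Run:
```python
from h import *
c=load('w1')
def wp(u,v):
    x,y=u-c['cx'],v-c['cy']; r=np.hypot(x,y); th=r/c['fx']; z=float(c['z_map'][v,u])
    d=np.array([x/r*np.tan(th),y/r*np.tan(th),1])*z
    return (np.linalg.inv(c['extrinsics'])@np.append(d,1))[:3].round(4)
for p in [(309,217),(296,226),(309,226),(326,226),(300,232),(316,236),(316,245),(313,127),(497,167),(516,165),(480,165),(497,145),(497,188),(317,262)]: print(p,wp(*p))
print(c['cx'],c['cy'],c['fx'])
t=load('t2'); P=t['extrinsics']
for u,v in [(372,196),(335,186)]: print(pt(t,u,v))
```

```text
(309, 217) [ 0.4969 -0.0467  0.1567]
(296, 226) [ 0.4926 -0.0382  0.1562]
(309, 226) [ 0.4917 -0.0457  0.1573]
(326, 226) [ 0.4898 -0.0553  0.1569]
(300, 232) [ 0.4888 -0.0398  0.1567]
(316, 236) [ 0.499  -0.051   0.1913]
(316, 245) [ 0.499  -0.051   0.2012]
(313, 127) [ 0.5474 -0.0587  0.1847]
(497, 167) [ 0.5148 -0.1466  0.1871]
(516, 165) [ 0.5141 -0.1589  0.1874]
(480, 165) [ 0.5155 -0.1402  0.1801]
(497, 145) [ 0.5257 -0.1484  0.1855]
(497, 188) [ 0.5035 -0.1469  0.1861]
(317, 262) [ 0.498  -0.0512  0.2153]
315.40963858048383 195.46123115439073 309.70691628693146
[ 0.5147 -0.1516  0.1849]
[ 0.4966 -0.0449  0.5713]
```

```bash
python3 -m creep '[[[0,-2,8],0],[[0,-2,16],0],[[0,-2,20],0],[[0,-2,20],0],[[0,-2,20],0]]'
python3 -m creep '[[[0,0,3],0],[[0,0,6],0],[[0,0,8],0],[[0,0,8],0],[[0,0,8],0]]'
python3 go.py 0.488 -0.046 0.218
```

```text
clock: 2.33
position: [0.4888, -0.0464, 0.2336]
ee_rot: [0.996, -0.092, -0.0, -0.0]
ft_force: [-0.2, 0.1, 0.1]
grip_width: -0.001
grasp_force: 0.0
clock: 2.75
position: [0.489, -0.0463, 0.226]
ee_rot: [0.996, -0.092, 0.0, 0.0]
ft_force: [-0.9, 0.5, 2.9]
grip_width: 0.002
grasp_force: 1.3
shift mm [-1.1 -0.1  8. ] twist -0.001 pos [ 0.489  -0.0463  0.226 ] F [-0.92  0.54  2.9 ] clk 2.75 tilt [-0. -0. -1.] q [ 0.55  0.14 -0.59  1.88  0.09  1.14 -1.82]
```

```bash
python3 -m creep '[[[0,0,2],0],[[0,0,4],0],[[0,0,6],0],[[0,0,6],0],[[0,0,6],0]]'
python3 -m creep '[[[0,0,1],0],[[0,0,2],0],[[0,0,2],0],[[0,0,2],0],[[0,0,2],0]]'
python3 - <<'E'
from h import *
s=shot('scene','s3'); shot('wrist','w3')
a=cv2.resize(s['pixels'][165:225,270:360,::-1],(750,500),interpolation=cv2.INTER_CUBIC)
b=cv2.resize(load('w3')['pixels'][180:280,240:400,::-1],(750,469)); cv2.imwrite('pics/s3c.png',cv2.resize(np.vstack([a,b]),(460,596)))
E
```

```text
clock: 3.17
position: [0.4892, -0.0463, 0.22]
ee_rot: [0.996, -0.092, 0.0, 0.0]
ft_force: [0.1, -0.1, 3.3]
grip_width: -0.003
grasp_force: 2.0
clock: 3.58
position: [0.4892, -0.0464, 0.2181]
ee_rot: [0.996, -0.092, 0.0, 0.0]
ft_force: [0.8, -0.2, 6.2]
grip_width: -0.004
grasp_force: 2.0
```

View pics/s3c.png

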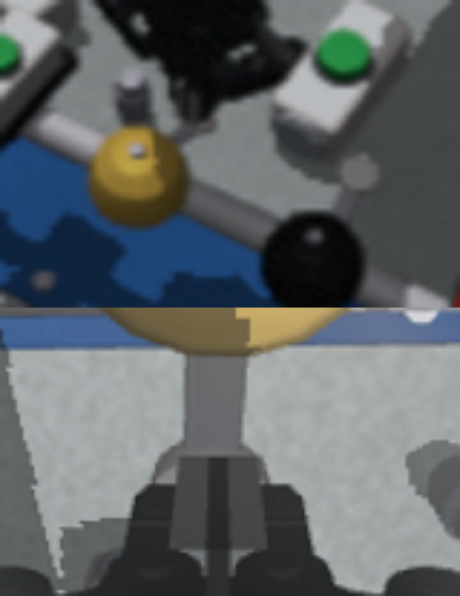

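Both views show the tip centred on the brass pad with the lever clearly pressed (about 12 mm), clear of the dome. I'll go one millimetre further, then release.

```bash
python3 -m creep '[[[0,0,1],0],[[0,0,1],0],[[0,0,1],0],[[0,0,1],0]]'
python3 -m creep '[[[0,0,-4],0],[[0,0,-8],0],[[0,0,-12],0],[[0,0,-18],0],[[0,0,-30],0]]'
python3 -m creep '[[[0,0,-20],0],[[0,0,-40],0],[[0,0,-40],0],[[0,0,-40],0]]'
python3 - <<'E'
from h import *
c=shot('wrist','w4')
cv2.imwrite('pics/w4c.png',c['pixels'][:300,100:600,::-1])
E
python3 go.py 0.5145 -0.1505 0.275
```

```text
clock: 4.02
position: [0.4892, -0.0464, 0.2172]
ee_rot: [0.996, -0.092, 0.0, 0.0]
ft_force: [1.3, 0.3, 8.0]
grip_width: 0.001
grasp_force: 3.2
clock: 4.43
position: [0.4882, -0.0464, 0.2464]
ee_rot: [0.996, -0.092, -0.001, -0.0]
ft_force: [0.2, 0.2, -0.1]
grip_width: -0.002
grasp_force: 0.0
clock: 4.77
position: [0.4894, -0.0463, 0.2884]
ee_rot: [0.996, -0.092, 0.001, 0.0]
ft_force: [0.2, 0.0, -0.6]
grip_width: 0.003
grasp_force: 0.0
shift mm [44.2 97.7 12.3] twist -0.001 pos [ 0.489  -0.0464  0.2873] F [ 0.27  0.17 -0.54] clk 4.8167 tilt [ 0. -0. -1.] q [ 0.57  0.09 -0.59  1.8   0.05  1.27 -1.79]
```

View pics/w4c.png

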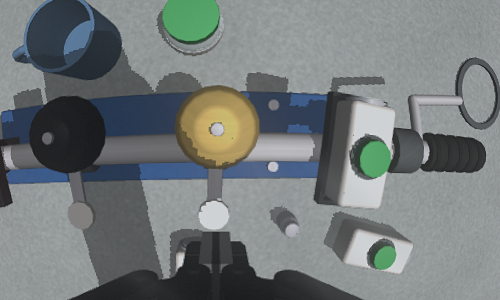

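The lever has sprung back: the pad is visible at its rest place, (213,215) in the crop. The 8 N reading showed it had reached the stop. Next is the lamp button, (375,159) in the crop.

```bash
python3 -m creep '[[[14,33,0],0],[[29,66,0],0],[[44,98,0],0],[[44,98,8],0],[[44,98,8],0]]'
python3 - <<'E'
from h import *
c=shot('wrist','w5')
cv2.imwrite('pics/w5c.png',cv2.resize(c['pixels'][100:300,210:450,::-1],(720,600)))
def wp(u,v):
    x,y=u-c['cx'],v-c['cy']; r=np.hypot(x,y); th=r/c['fx']; z=float(c['z_map'][v,u])
    return (np.linalg.inv(c['extrinsics'])@np.append(np.array([x/r*np.tan(th),y/r*np.tan(th),1])*z,1))[:3]
g=cv2.inRange(cv2.cvtColor(c['pixels'],cv2.COLOR_RGB2HSV),(45,90,60),(85,255,255)); g[:150]=0
v,u=np.nonzero(g); P=np.array([wp(a,b) for a,b in zip(u,v) if 200<a<450]); P=P[(abs(P[:,2]-.187)<.006)]
print(len(P),P.min(0).round(4),P.max(0).round(4))
E
python3 go.py 0.5145 -0.151 0.26
```

```text
clock: 5.23
position: [0.5134, -0.1527, 0.2765]
ee_rot: [0.996, -0.094, -0.002, -0.0]
ft_force: [-0.2, 0.1, -0.2]
grip_width: -0.001
grasp_force: 0.0
601 [ 0.5082 -0.1627  0.1846] [ 0.5252 -0.1401  0.1885]
shift mm [ 1.  -0.  17.4] twist -0.002 pos [ 0.5136 -0.1509  0.2774] F [-0.32  0.92 -0.19] clk 5.2833 tilt [-0.003  0.002 -1.   ] q [ 0.65  0.19 -0.51  1.71  0.1   1.27 -1.63]
```

View pics/w5c.png

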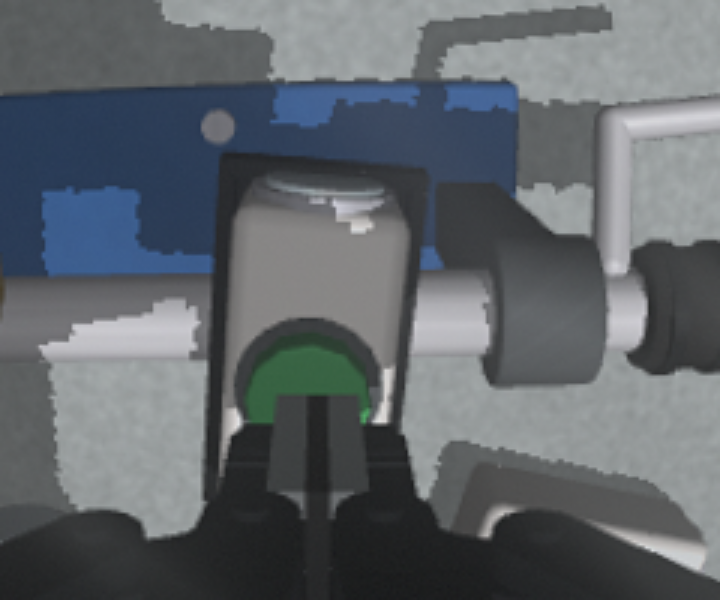

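The wrist crop shows the tips (320,440) centred over the green button (310,400). The measured centre is about (0.5135,-0.1514), and the TCP is within 1 mm of it. I'll descend and press.

```bash
python3 -m creep '[[[0,0,7],0],[[0,0,14],0],[[0,0,15],0],[[0,0,15],0],[[0,0,15],0]]'
python3 -m creep '[[[0,0,2],0],[[0,0,4],0],[[0,0,5],0],[[0,0,5],0],[[0,0,5],0]]'
python3 go.py 0.5135 -0.1514 0.254
```

```text
clock: 5.7
position: [0.5143, -0.1503, 0.264]
ee_rot: [0.996, -0.092, -0.0, 0.0]
ft_force: [-0.5, 0.1, -0.2]
grip_width: 0.002
grasp_force: 0.0
clock: 6.12
position: [0.5145, -0.1507, 0.2591]
ee_rot: [0.996, -0.092, 0.0, 0.0]
ft_force: [-0.1, 0.0, 1.5]
grip_width: -0.001
grasp_force: 0.9
shift mm [-0.8  0.9  5.1] twist -0.001 pos [ 0.5145 -0.1507  0.2591] F [-0.07  0.    1.5 ] clk 6.1167 tilt [ 0. -0. -1.] q [ 0.65  0.21 -0.5   1.74  0.11  1.23 -1.64]
```

```bash
python3 -m creep '[[[0,0,1],0],[[0,0,2],0],[[0,0,4],0],[[0,0,4],0],[[0,0,4],0]]'
python3 -m creep '[[[0,0,1],0],[[0,0,1],0],[[0,0,1],0],[[0,0,1],0]]'
```

```text
clock: 6.53
position: [0.5144, -0.1507, 0.255]
ee_rot: [0.996, -0.092, 0.0, 0.0]
ft_force: [-0.2, 0.5, 4.3]
grip_width: -0.001
grasp_force: 2.1
clock: 6.87
position: [0.5144, -0.1507, 0.2541]
ee_rot: [0.996, -0.092, 0.0, 0.0]
ft_force: [0.6, 1.3, 4.6]
grip_width: -0.002
grasp_force: 2.4
```

```bash
python3 -m creep '[[[0,0,1],0],[[0,0,1],0],[[0,0,1],0],[[0,0,1],0]]'
python3 go.py 0.5135 -0.1514 0.254
```

```text
clock: 7.2
position: [0.5145, -0.1507, 0.2537]
ee_rot: [0.996, -0.092, 0.0, 0.0]
ft_force: [-2.9, 0.7, 9.6]
grip_width: 0.005
grasp_force: 5.2
shift mm [-0.8  0.9 -0.3] twist -0.001 pos [ 0.5145 -0.1507  0.2537] F [-2.93  0.66  9.59] clk 7.2 tilt [ 0.001 -0.    -1.   ] q [ 0.65  0.21 -0.5   1.74  0.11  1.22 -1.64]
```

The force jumped to 9.6 N at 6 mm of travel, so the button is at its stop. I'll release slowly and withdraw up and towards the robot.

```bash
python3 -m creep '[[[0,0,-3],0],[[0,0,-6],0],[[0,0,-9],0],[[0,0,-14],0],[[0,0,-25],0]]'
python3 -m creep '[[[0,0,-30],0],[[0,0,-60],0],[[0,0,-90],0],[[0,10,-110],0],[[0,30,-130],0]]'
python3 -m creep '[[[-20,30,0],0],[[-40,60,0],0],[[-60,90,0],0],[[-80,120,0],0],[[-95,150,0],0]]'
python3 -m creep '[[[0,0,0],0],[[0,0,0],0],[[0,0,0],0],[[0,0,0],0]]'
python3 - <<'E'
from h import *
c=shot('top','t6')
cv2.imwrite('pics/t6c.png',cv2.resize(c['pixels'][130:280,190:440,::-1],(800,480),interpolation=cv2.INTER_CUBIC))
a=load('t1')
for u,v in [(372,196),(331,208),(293,203),(258,180),(356,236)]: print(pt(a,u,v),pt(c,u,v))
E
```

```text
clock: 7.62
position: [0.5135, -0.1508, 0.277]
ee_rot: [0.996, -0.092, -0.001, -0.0]
ft_force: [0.8, 0.1, -0.5]
grip_width: -0.003
grasp_force: 0.0
clock: 8.03
position: [0.5092, -0.178, 0.4106]
ee_rot: [0.996, -0.09, 0.001, -0.0]
ft_force: [0.5, 0.3, -1.0]
grip_width: 0.001
grasp_force: 0.0
clock: 8.45
position: [0.3859, -0.3112, 0.4089]
ee_rot: [0.996, -0.092, 0.0, 0.0]
ft_force: [0.7, 0.3, -0.5]
grip_width: -0.0
grasp_force: 0.0
clock: 8.78
position: [0.3887, -0.3092, 0.4082]
ee_rot: [0.996, -0.091, 0.0, -0.0]
ft_force: [0.3, 0.4, -0.1]
grip_width: 0.002
grasp_force: 0.0
[ 0.5146 -0.1515  0.1852] [ 0.514  -0.1508  0.192 ]
[ 0.489  -0.0465  0.1559] [ 0.489  -0.0465  0.1562]
[0.5048 0.0526 0.1567] [0.5047 0.0525 0.1573]
[0.5642 0.14   0.1846] [0.5644 0.1401 0.1835]
[ 0.4167 -0.118   0.0329] [ 0.4166 -0.1178  0.0365]
```

View pics/t6c.png

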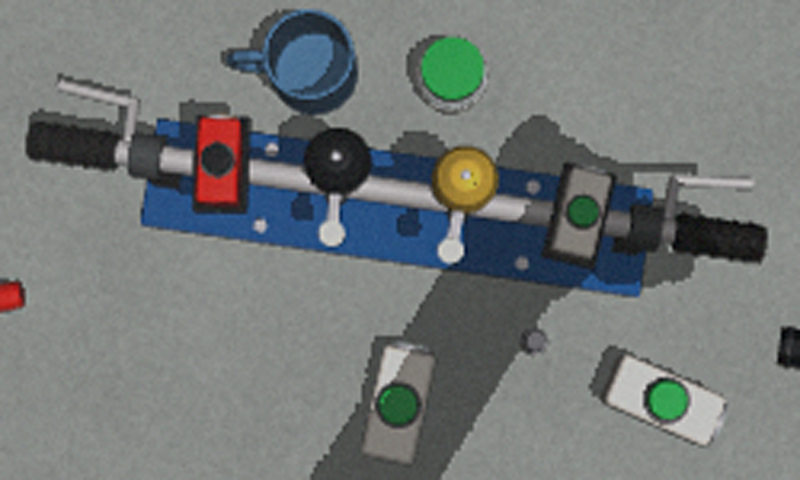

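The final top view shows the white lamp seated in its mount at (583,212). The brass lever pad is back at rest at (450,250), everything else is unmoved, and the hand is clear.

```bash
python3 -c "
from workcell import manip; print(manip.hand_in())"
```

```text
the job is handed in; nothing more can be done
None
```

I pressed the brass bell's lever to its stop (about 8 N) and let it spring back, then did the same with the white lamp's green button (about 10 N). The lamp is still seated, nothing else moved, the hand is withdrawn, and I handed the job in at about 9 s on the robot's clock.

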